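# Spring the drawer of the pencil sharpener and catch it

### The job

The shavings drawer of the electric pencil sharpener has to come part-way out for emptying, and its spring is strong enough to shoot it right out. Press the release key down with one finger and, with the key still down, catch the front of the drawer with the other finger after it has sprung out two or three centimetres; then let it ease out slowly against that finger until its spring is spent. Leave the drawer resting straight and part-way out in its bay, the key up again and the hand clear; do not lift it, and disturb nothing else on the table.

Things in the scene. Friction and masses are not known exactly. Their poses are not given: they have to be found in the camera images.
- sharpener: Low grey electric pencil sharpener, fixed, 215 x 130 mm. Origin on the table under it; -x is its front, +y its drawer side, z up. Black base plate 4 mm thick, x -130 to 85, y -65 to 65 mm; in front of x -85 it is an open sill. Roofed part 53 mm high (x -85 to 0; on the key side, y below -15, only from x -60); motor head 80 mm high from x 0 to 85.
- bay_mouth (a point): Middle of the floor of the drawer bay's mouth, at (-85, 25, 4) mm in the sharpener's frame; the bay is 66 mm wide inside and the drawer comes out of it along the sharpener's -x, over the sill.
- drawer: Black open-topped drawer, loose, 0.14 to 0.24 kg, 101 mm long with a panel 66 mm wide in front; runs on the base plate with 2 mm play each side. Origin: middle of the lower edge of the panel's outer face; +x runs into the bay, z up. Shut, it lies at (-91, 25, 4) mm in the sharpener's frame, or up to 2 mm further out. A catch holds it until the key is nearly down.
- panel_top (a point): Middle of the upper edge of the drawer panel's outer face, 50 mm above the table; the panel below it is flat, upright and 45 mm high.
- ejector (a joint): Travel of the spring plunger behind the drawer, m: 0 shut, 0.040 spent. It pushes the drawer out with about 8 N at 0 falling to 2.5 N at 0.040, and no further: beyond, the drawer only coasts. Not stopped, the drawer leaves at about 1 m/s within 0.15 s. Stopped short of 12 mm, the drawer's lug keeps the key from rising.
- key_top (a point): Centre of the top of the release key, a black ribbed cap 26 mm (along the sharpener's x) by 22 mm, at (-92, -34, 36) mm in the sharpener's frame when up. The edge of the drawer's panel passes 25 mm from its centre.
- key_block (a point): Middle of the top of the grey block that carries the key, on the sill beside the drawer: x -117 to -62, y -52 to -16 mm in the sharpener's frame, 25 mm above the table; the space above and in front of it is open.
- release (a joint): Travel of the release key, m: 0 up, 0.005 fully down. Spring-loaded, needs about 2 N at first and 4 to 6 N to the bottom; the catch lets go at about 0.0035 to 0.005. It springs up by itself when let go.
- jar: Bystander: squat jar, diameter 44, 50 mm high, on the sharpener's key side, in front. Origin under its centre.
- glue_stick: Bystander: upright white glue stick, diameter 27, 82 mm high, beside the machine on the key side. Origin under its centre.
- pawn: Bystander: black chess pawn, diameter 22, 32 mm high, 120 to 145 mm in front of the shut drawer. Origin under its centre.
- tape_roll: Bystander: roll core lying flat, diameter 84, 22 mm high, on the drawer side, in front. Origin under its centre.
- brush: Bystander: paint brush 170 mm long lying along the machine's drawer side. Origin under its middle.
- paint_bottle: Bystander: squeeze bottle with flip cap, diameter 66, 180 mm high, behind the machine. Origin under its centre.
- brush_can: Bystander: steel can of brushes, diameter 72, can 105 mm high, brushes to about 200 mm. Origin under its centre.
- king: Bystander: white chess king, diameter 28, 64 mm high, near the chess set. Origin under its centre.
Things that resemble listed ones, but are neither listed nor needed, are in the scene too. What is meant by the drawer is not blue, purple or turquoise, and is the smaller of those in its own colour.

How it is judged:
By the outcome, as a careful person would: the job done as asked, in the order asked, and still so for the second after the job is handed in, with the robot touching nothing.
It also fails if it takes over 35 s, if anything falls off the work surface, if the arm or the gripper's body presses on something with over 40 N, if the wrist force passes 120 N, or if a joint passes its speed limit or range.

### The arm

A 7-joint arm with a two-finger parallel gripper is mounted at the origin on the work surface. World frame = base frame: x ahead of the robot, y to its left, z up, the work surface at z = 0. Lengths are in mm, angles in rad, forces in N, time in s.
With the tool pointing down it reaches from about 425 to 950 mm from the base axis. Payload 4.7 kg.
Tool frame: the origin (TCP) lies on the centre line of the jaws, within the pads' length; the fingertips stand 19 mm ahead of it and the grasp point (between the pads) is the TCP; z points along the fingers, y is the direction in which the jaws open and shut (so a half turn about z gives the same grasp; the last joint's range is limited). The gripper opens to 87 mm and grips with 3 to 60 N. Pads are 19 mm wide; open, the fingers measure 117 mm over their backs; the gripper's body (75 mm by 190 mm) begins 51 mm behind the grasp point.
Start: joints at [1.2, 0.469, -0.049, 1.532, 0.024, 1.141, -0.082], TCP at [226.297, -635.957, 202.373] pointing down, gripper open.
Joint ranges: [-2.59, 2.59], [-0.33, 1.99], [-1.39, 1.29], [0.1, 2.45], [-1.04, 4.18], [0.21, 1.99], [-2.66, 2.66]. Speed limits (rad/s): [2.57, 2.57, 3.14, 3.14, 3.14, 3.14, 3.14].

### API

Orientations are given as a unit quaternion [w, x, y, z].
In Python, from cell import robot gives the robot as it stands.
- The arm moves only by the shell command python3 -m jog 'ROWS' [FORCE]. ROWS is JSON, a list of rows, each a list of 7 numbers: the turn, a rotation vector about the tool's x, y, z in rad, then the shift along the tool's x, y, z in cm, then the closure in counts, from 0 (fully open) to 255 (shut). In form: [[ax, ay, az, x, y, z, gripper], ...]. A call has 1 to 20 rows; each row is the pose to reach, as a shift and turn from the pose commanded when the call began, along the tool's axes at that moment; what a row does not reach only later rows make up. A row lasts 1/10 s, in which the tool goes at most 50 mm and 8.59 degrees, less where a joint would pass 70% of its speed; a pose out of reach is approached as far as the arm can. A call with a gripper value outside its range is refused whole. The fingers move at their own pace and stop on an object; FORCE is the grip in N (left out, the last holds). Time passes only in rows, so rows that repeat a pose let the fingers close. It gives the time, the measured TCP pose, the force and the opening at its end, in the units of the state.
- robot.get_obs(): the state, without advancing time (a new reading comes with each control period).
- robot.snapshot(name): name is "side" or "top" or "wrist"; returns a dict with "pixels" (384x512x3 uint8, blue, green, red), "mtx" (3x3 intrinsics, pixels), "k1" (the pictures are not rectified: a ray, as slopes to the right and down, at radius r is drawn at 1 + k1 r^2 times it, then the intrinsics apply), "origin" and "rotation" of the camera in the world. Camera axes: x right, y down, z forward; pixel columns grow to the right and rows downward; lengths in mm; the calibration is good to about 2 mm. A picture is of the moment at which its call begins. There is no depth.
- robot.hand_in(): hands the job in, once; it reports no verdict.
Trained networks look in a picture, given as the dict that the camera call returned (one of the last four; its "shot" number tells which), for a name from the list of things; names that differ only in an ending like _2 or _b are one class to them, and where a whole thing is asked for, a point or a joint stands for the part that bears it (a point fixed in the world has none). Each returns a list of dicts, best first, with "confidence" (0 to 1); they miss things now and then, are a little off and sometimes report something else, mostly with a low value. They report only what shows in the picture. A call takes as long as a camera call. They do not tell look-alikes from the thing itself.
- robot.silhouettes(picture, target): "pixels" (384x512 bool, what is visible of it) and "extent" ([centre column, centre row, width, height] in pixels, round what is visible of it).
- robot.pinpoint(picture, target): "pixel" ([row, column] in pixels: a listed point, or the origin of a listed thing).
The state is a dict: "time": time; "qpos": joint angles; "joint_vel": joint speeds; "joint_efforts": joint torques, N m; "tool_pos": TCP position; "eef_rot": TCP orientation; "wrist_force": force on the tool from outside, world axes, zero at the start; "wrist_torque": the same for the moment, N m; "width": opening from 0.0 (shut) to 1.0 (fully open).
Only numpy, scipy, OpenCV 4.12 (cv2) and the standard library are available. Lean on these libraries where they do the work, as an engineer would, in place of code of your own. Each camera call takes 0.05 s, during which the arm holds its last target.

## Working session

There is one attempt and no reset: what is moved stays moved. The work goes in short steps, Python scripts to look and compute and a shell command to move; the robot and the scene stay as the last step left them, time stands still between calls to the robot, and variables do not carry over. Pictures are saved under pics/ and viewed, and the job is handed in when it is done.

```bash
ls; mkdir -p pics; python3 - <<'E'
from cell import robot
import cv2
o=robot.get_obs();print(o)
for n in("side","top","wrist"):
    s=robot.snapshot(n);cv2.imwrite(f"pics/a_{n}.png",s["pixels"]);print(n,s["shot"],s["mtx"],s["k1"],s["origin"],s["rotation"])
print(robot.get_obs()["time"])
E
```

```text
pics
{'time': 0.0, 'qpos': array([ 1.20012378,  0.46943563, -0.0485928 ,  1.53369653,  0.02409882,
        1.14099085, -0.08232334]), 'joint_vel': array([-5.97020651e-04, -2.11681268e-04, -1.77264999e-03, -1.18676280e-03,
       -1.08213133e-05, -1.25033430e-03,  3.91919956e-04]), 'joint_efforts': array([ 2.44213707e-04, -5.07978022e+01, -8.12550355e-02, -2.36156327e+01,
       -6.15282124e-02,  3.79065704e-02,  1.64042754e-04]), 'tool_pos': array([ 226.0240414 , -635.35352258,  201.30227894]), 'eef_rot': array([-9.51501316e-04,  9.85433467e-01,  1.70058626e-01, -2.00430919e-04]), 'wrist_force': array([ 0.04071628, -0.09050077,  0.34884279]), 'wrist_torque': array([-0.01824249, -0.00134787, -0.03990297]), 'width': 0.9996642966475144}
side 1 [[397.53842943   0.         253.68249404]
 [  0.         397.53842943 193.49572173]
 [  0.           0.           1.        ]] 0.005134976957850755 [481.7833276  933.28951576 596.4438068 ] [ 0.00860708 -0.01237304  0.86739251 -0.49739628]
top 2 [[437.78884908   0.         254.4388905 ]
 [  0.         437.78884908 200.10278683]
 [  0.           0.           1.        ]] 0.007743402659376075 [ 304.57439895  -28.29191132 1530.69535255] [-0.0544135   0.70602156 -0.70406731  0.05349715]
wrist 3 [[312.51260974   0.         255.95485845]
 [  0.         312.51260974 193.10551978]
 [  0.           0.           1.        ]] -0.0014357638793319652 [ 298.98570869 -610.29903214  385.53022627] [ 0.11587029  0.80888873 -0.57049352 -0.08252424]
0.15
```

View pics/a_side.png

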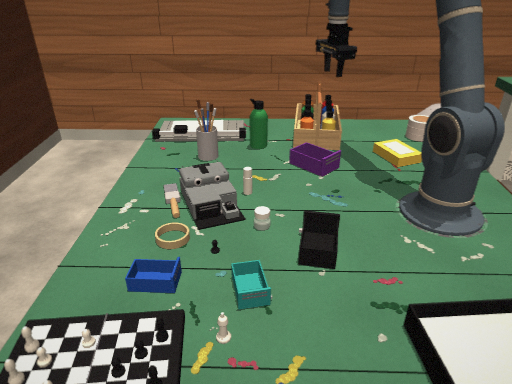

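View pics/a_top.png

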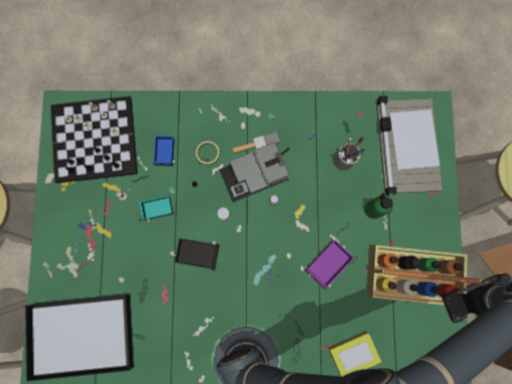

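View pics/a_wrist.png

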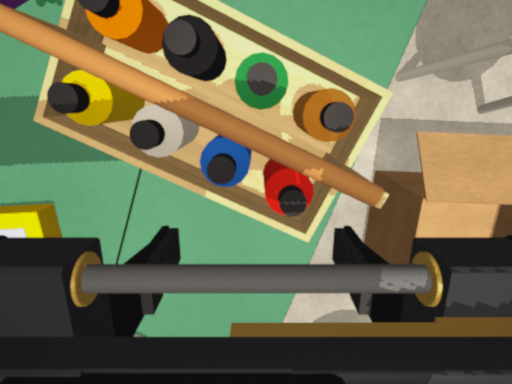

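Side view: the sharpener is at about (210,195), with the drawer front and key facing down-left. The top view shows it at (255,168). Black open trays that could be mistaken for the drawer are the one at side (320,238) / top (198,253), plus the blue, turquoise and purple ones.

```bash
cat > h.py <<'E'
import numpy as np, cv2
from scipy.spatial.transform import Rotation as R
def rot(s):
    q=np.array(s["rotation"]);
    return q if q.shape==(3,3) else R.from_quat(q[[1,2,3,0]]).as_matrix()
def ray(s,row,col):
    K=s["mtx"];d=np.array([(col-K[0,2])/K[0,0],(row-K[1,2])/K[1,1]])
    u=d.copy()
    for _ in range(20): u=d/(1+s["k1"]*(u@u))
    v=rot(s)@np.array([u[0],u[1],1]);return np.array(s["origin"]),v
def at_z(s,row,col,z):
    o,v=ray(s,row,col);return o+v*(z-o[2])/v[2]
def proj(s,P):
    P=np.atleast_2d(P);c=(P-np.array(s["origin"]))@rot(s);u=c[:,:2]/c[:,2:]
    r=(u**2).sum(1,keepdims=True);u=u*(1+s["k1"]*r)
    K=s["mtx"];return np.c_[u[:,0]*K[0,0]+K[0,2],u[:,1]*K[1,1]+K[1,2]] # col,row
def crop(s,name,c0,r0,w,h,f,pts=None,lab=None):
    im=s["pixels"][r0:r0+h,c0:c0+w];im=cv2.resize(im,None,fx=f,fy=f,interpolation=cv2.INTER_CUBIC)
    if pts is not None:
        for p in pts: cv2.circle(im,(int((p[0]-c0+.5)*f),int((p[1]-r0+.5)*f)),2,(0,0,255),-1)
    cv2.imwrite(name,im)
E
python3 - <<'E'
from cell import robot
from h import *
import pickle
Z=dict(sharpener=0,bay_mouth=4,drawer=4,panel_top=50,key_top=36,key_block=25,jar=0,glue_stick=0,pawn=0,tape_roll=0,brush=0,paint_bottle=0,brush_can=0,king=0)
for n in("side","top"):
    s=robot.snapshot(n);pickle.dump(s,open(f"{n}.pkl","wb"))
    for t in Z:
        for d in robot.pinpoint(s,t)[:3]:
            r,c=d["pixel"];print(n,t,round(d["confidence"],2),np.round([c,r]),np.round(at_z(s,r,c,Z[t])))
    crop(s,f"pics/b_{n}.png",*((150,145,130,100) if n=="side" else (180,120,130,90)),6)
print(robot.get_obs()["time"])
E
```

```text
side sharpener 0.73 [209. 202.] [641. -36.   0.]
side bay_mouth 0.59 [223. 338.] [554. 444.   4.]
side bay_mouth 0.57 [206. 216.] [639.  42.   4.]
side drawer 0.95 [322. 232.] [336. 108.   4.]
side drawer 0.94 [210. 218.] [627.  52.   4.]
side drawer 0.94 [178. 282.] [664. 300.   4.]
side panel_top 0.93 [334. 152.] [ 253. -281.   50.]
side panel_top 0.88 [206. 202.] [634.  46.  50.]
side panel_top 0.82 [253. 288.] [501. 361.  50.]
side key_top 0.59 [230. 207.] [572.  50.  36.]
side key_block 0.73 [227. 207.] [581.  29.  25.]
side key_block 0.31 [222. 334.] [553. 453.  25.]
side jar 0.86 [264. 229.] [481.  94.   0.]
side jar 0.56 [208. 216.] [635.  40.   0.]
side glue_stick 0.7 [248. 192.] [533. -96.   0.]
side pawn 0.48 [213. 250.] [603. 184.   0.]
side tape_roll 0.66 [171. 238.] [713. 140.   0.]
side tape_roll 0.59 [230. 205.] [579. -20.   0.]
side tape_roll 0.47 [209. 218.] [629.  50.   0.]
side brush 0.6 [172. 200.] [748. -41.   0.]
side paint_bottle 0.77 [261. 147.] [ 498. -428.    0.]
side brush_can 0.57 [208. 154.] [ 686. -359.    0.]
side king 0.66 [223. 338.] [554. 440.   0.]
[... 342 characters left out ...]
.88 [315. 277.] [ 273. -234.    4.]
top drawer 0.86 [142. 212.] [495. 367.   4.]
top panel_top 0.91 [214. 256.] [343. 109.  50.]
top panel_top 0.72 [313. 276.] [ 278. -223.   50.]
top panel_top 0.57 [140. 209.] [501. 363.  50.]
top key_block 0.59 [236. 187.] [583.  37.  25.]
top jar 0.68 [225. 218.] [478.  76.   0.]
top glue_stick 0.44 [273. 202.] [535. -93.   0.]
top pawn 0.51 [194. 186.] [590. 189.   0.]
top tape_roll 0.52 [207. 153.] [712. 144.   0.]
top brush 0.74 [256. 142.] [751. -31.   0.]
top brush 0.4 [341. 164.] [ 672. -336.    0.]
top paint_bottle 0.91 [373. 209.] [ 510. -445.    0.]
top brush_can 0.79 [341. 164.] [ 672. -336.    0.]
top king 0.48 [125. 195.] [556. 434.   0.]
1.65
```

View pics/b_side.png

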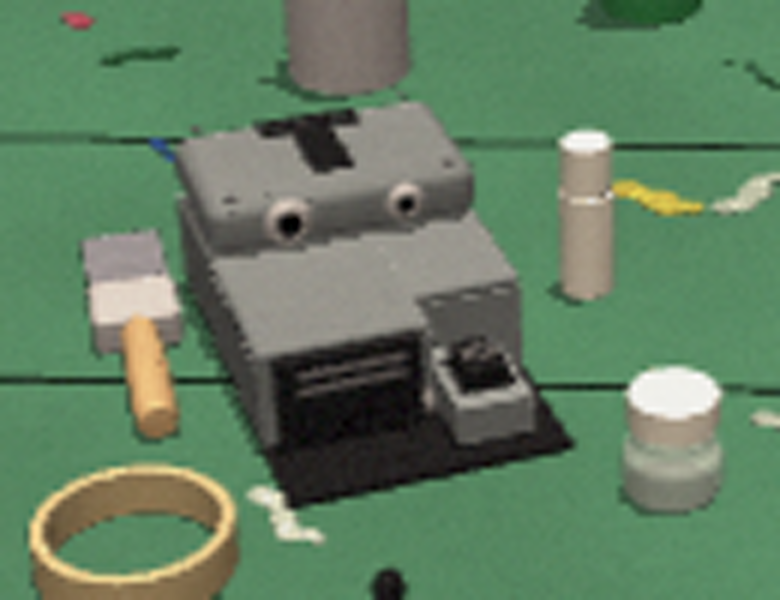

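View pics/b_top.png

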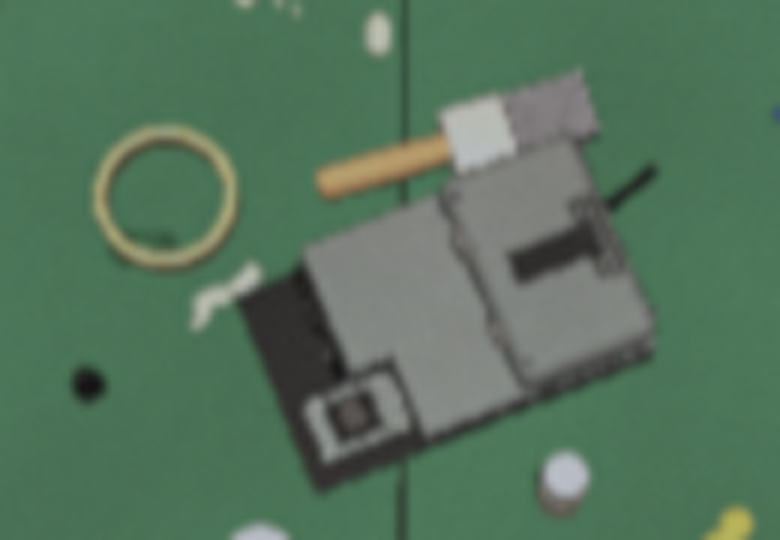

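```bash
cat >> h.py <<'E'
def Tpts(p,L):
    x,y,a=p;L=np.atleast_2d(np.array(L,float));c,s=np.cos(a),np.sin(a)
    return np.c_[x+c*L[:,0]-s*L[:,1],y+s*L[:,0]+c*L[:,1],L[:,2]]
E
python3 - <<'E'
from h import *
import pickle
from scipy.optimize import least_squares
S={n:pickle.load(open(n+".pkl","rb")) for n in("side","top")}
c={"top":[((240,300),(-130,65,4)),((320,492),(-130,-65,4)),((303,250),(-85,65,53)),((650,362),(85,-65,2)),((425,443),(-60,-65,53)),((354,415),(-92,-34,36))],
"side":[((295,507),(-130,65,4)),((573,445),(-130,-65,4)),((258,357),(-85,65,53)),((519,279),(-60,-65,53)),((426,333),(-85,-15,53)),((485,358),(-92,-34,36))]}
o={"top":(180,120),"side":(150,145)}
def res(p,cams):
    out=[]
    for n in cams:
        pr=proj(S[n],Tpts(p,[l for _,l in c[n]]))
        m=np.array([(a[0]/6-.5+o[n][0],a[1]/6-.5+o[n][1]) for a,_ in c[n]])
        out.append(pr-m)
    return np.concatenate(out).ravel()
for cams in(["top"],["side"],["top","side"]):
    f=least_squares(res,[640,-40,-1.18],args=(cams,));print(cams,f.x,np.round(f.fun.reshape(-1,2),1).tolist())
p=f.x;print("panel,key,mouth",Tpts(p,[(-91,25,50),(-92,-34,36),(-85,25,4)]))
E
```

```text
['top'] [640.57262234 -43.78501273  -1.18237729] [[-0.6, -0.5], [-0.5, 0.9], [-0.2, -0.1], [0.7, 0.2], [0.3, -0.6], [0.3, 0.1]]
['side'] [642.93119736 -37.61949901  -1.15897679] [[-0.6, 0.6], [0.6, 0.2], [-0.4, 0.7], [0.2, -0.3], [1.1, -1.3], [-0.8, -0.2]]
['top', 'side'] [641.34985579 -41.83941099  -1.17796875] [[-1.2, -0.5], [-0.9, 0.8], [-0.8, -0.2], [0.2, -0.2], [-0.2, -0.8], [-0.2, -0.0], [-0.8, -0.4], [0.5, -0.2], [-0.3, -0.3], [0.7, -0.7], [1.3, -2.0], [-0.7, -0.8]]
panel,key,mouth [[629.61061948  51.79920461  50.        ]
 [574.72182659  30.13770847  36.        ]
 [631.90743235  46.2562225    4.        ]]
```

```bash
python3 -m jog '[[0,0,-0.112,2.9,-2.64,-2.5,0],[0,0,-0.224,5.8,-5.28,-5,0],[0,0,-0.336,8.7,-7.92,-7,20],[0,0,-0.448,11.6,-10.56,-8,40],[0,0,-0.56,14.5,-13.2,-8,60],[0,0,-0.672,17.4,-15.84,-8,87],[0,0,-0.784,20.3,-18.48,-8,87],[0,0,-0.896,23.2,-21.12,-8,87],[0,0,-1.008,26.1,-23.76,-8,87],[0,0,-1.12,29,-26.4,-8,87],[0,0,-1.232,31.9,-29.04,-8,87],[0,0,-1.344,34.8,-31.68,-8,87],[0,0,-1.456,37.7,-34.32,-8,87],[0,0,-1.568,40.6,-36.96,-8,87],[0,0,-1.68,43.5,-39.6,-8,87],[0,0,-1.792,46.4,-42.24,-7,87],[0,0,-1.904,49.3,-44.88,-6,87],[0,0,-2.016,52.2,-47.52,-5,87],[0,0,-2.128,55.1,-50.16,-4,87],[0,0,-2.24,58,-52.8,-3,87]]' 60
```

```text
time: 3.65
tool_pos: [596.5, 57.0, 232.1]
eef_rot: [0.0, 0.274, 0.962, -0.0]
wrist_force: [1.3, -0.3, 0.5]
width: 0.658
```

```bash
python3 - <<'E'
from cell import robot
from h import *
import pickle
s=robot.snapshot("wrist");pickle.dump(s,open("w1.pkl","wb"))
o=robot.get_obs();print(o["qpos"],o["tool_pos"],o["time"],s["origin"])
p=(641.35,-41.84,-1.178)
L=[(-130,65,4),(-130,-65,4),(-85,65,53),(-60,-65,53),(-85,-15,53),(-91,-8,50),(-91,58,50),(-105,-45,36),(-79,-45,36),(-79,-23,36),(-105,-23,36),(-91,-8,4),(-91,58,4)]
pts=proj(s,Tpts(p,L));print(np.round(pts))
crop(s,"pics/c0.png",0,0,512,384,1.5)
crop(s,"pics/c1.png",0,0,512,384,1.5,pts)
E
```

```text
[ 0.38867842  0.42482867 -0.76413868  1.65154399  0.30518517  1.18840263
  0.58098318] [597.22506327  64.92665242 230.51810731] 3.7 [530.88941041  97.3659334  416.19241938]
[[307. 178.]
 [227. 121.]
 [290. 216.]
 [191. 172.]
 [237. 179.]
 [245. 178.]
 [289. 208.]
 [227. 149.]
 [215. 166.]
 [230. 176.]
 [242. 159.]
 [246. 170.]
 [285. 197.]]
```

View pics/c1.png

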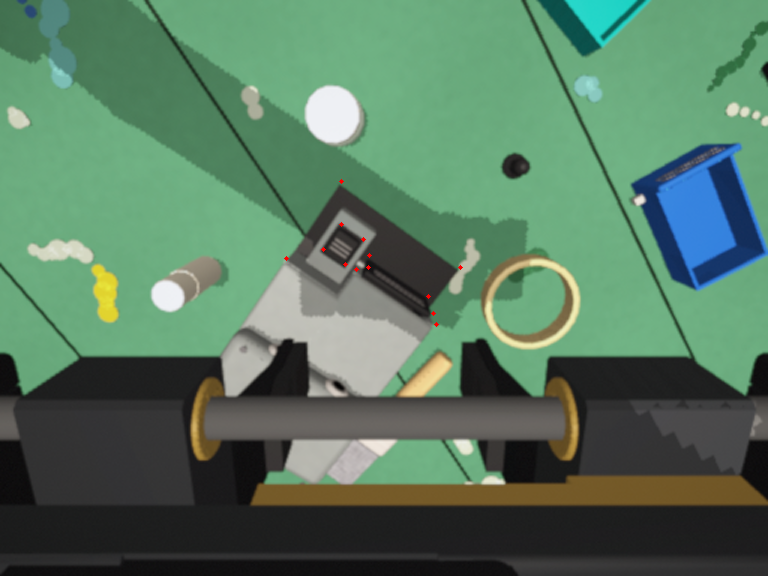

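View pics/c0.png

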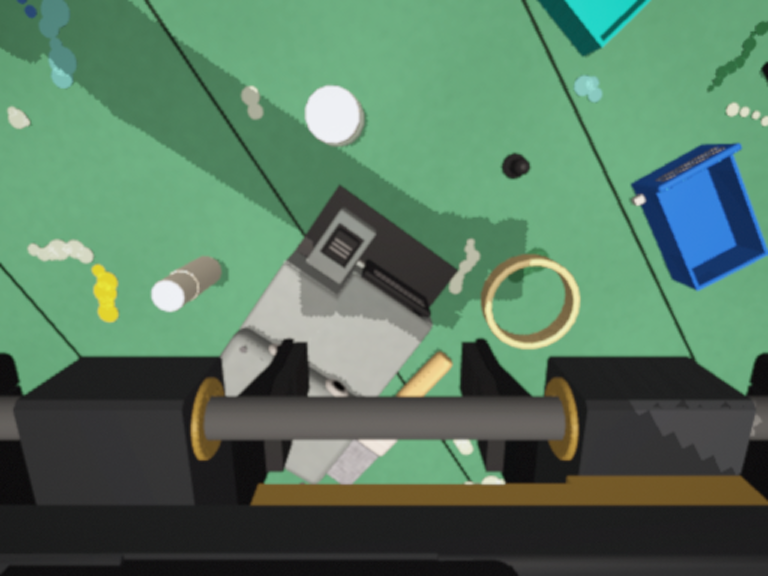

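The hand was still settling when that was taken, and the overlay sits about 2–4 px off. The key shows at about (228,162) and the panel's upper edge at about (262,192), both full-image pixels. I'll go lower and look again at rest.

```bash
python3 -m jog '[[0,0,0,0,0,3,87],[0,0,0,0,0,6,87],[0,0,0,0,0,9,87],[0,0,0,0,0,11,87],[0,0,0,0,0,11,87],[0,0,0,0,0,11,87],[0,0,0,0,0,11,87],[0,0,0,0,0,11,87]]' 60
python3 - <<'E'
from cell import robot
from h import *
import pickle
s=robot.snapshot("wrist");pickle.dump(s,open("w2.pkl","wb"))
o=robot.get_obs();print(o["tool_pos"],o["time"],s["origin"],o["wrist_force"],o["width"],o["joint_vel"])
crop(s,"pics/d0.png",60,80,270,200,2.9)
crop(s,"pics/d1.png",0,0,512,384,1.5)
E
```

```text
time: 4.5
tool_pos: [596.7, 56.1, 123.9]
eef_rot: [0.001, 0.276, 0.961, 0.0]
wrist_force: [1.2, 0.5, -0.9]
width: 0.661
[596.56302873  56.01029236 123.68949511] 4.55 [530.91172113  96.62142571 307.87423702] [-0.00295576  0.24616935  0.32073081] 0.6579468966683807 [-1.85126445e-03  5.17085634e-03  4.03430465e-03  5.91105272e-03
  1.89823295e-03 -9.61205152e-04  5.04132417e-05]
```

View pics/d1.png

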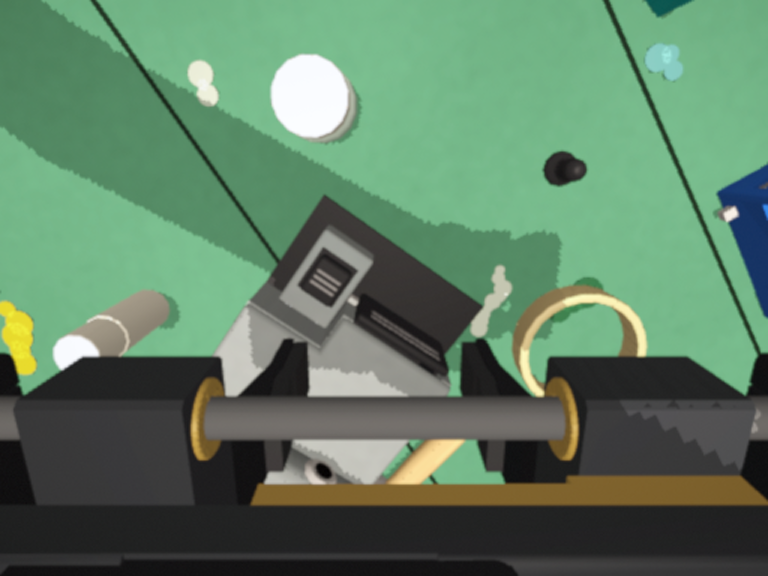

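View pics/d0.png

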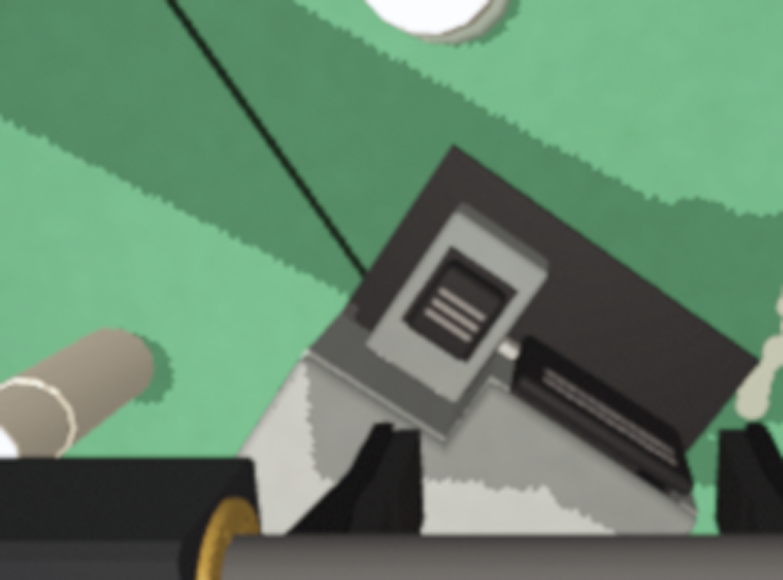

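```bash
cat > fit2.py <<'E'
from h import *
import pickle
from scipy.optimize import least_squares
S={"top":pickle.load(open("top.pkl","rb")),"side":pickle.load(open("side.pkl","rb")),"w2":pickle.load(open("w2.pkl","rb"))}
c={"w2":[((454,146),(-130,-65,4)),((757,360),(-130,65,4)),((368,343),(-62,-52,25)),((305,352),(-60,-65,53)),((447,441),(-60,-15,53)),((490,380),(-85,-15,53)),((461,302),(-92,-34,36))],
"top":[((240,300),(-130,65,4)),((320,492),(-130,-65,4)),((303,250),(-85,65,53)),((650,362),(85,-65,2)),((425,443),(-60,-65,53)),((354,415),(-92,-34,36))],
"side":[((295,507),(-130,65,4)),((573,445),(-130,-65,4)),((258,357),(-85,65,53)),((519,279),(-60,-65,53)),((485,358),(-92,-34,36))]}
o={"top":(180,120,6),"side":(150,145,6),"w2":(60,80,2.9)}
W={"top":1/3.3,"side":1/2.5,"w2":1}
def res(p,cams):
    out=[]
    for n in cams:
        pr=proj(S[n],Tpts(p,[l for _,l in c[n]]))
        x,y,f=o[n];m=np.array([(a[0]/f-.5+x,a[1]/f-.5+y) for a,_ in c[n]])
        out.append((pr-m)/ (1 if n=="w2" else 1))
    return np.concatenate(out).ravel()
for cams in(["w2"],["w2","top","side"]):
    f=least_squares(res,[640,-40,-1.18],args=(cams,));print(cams,f.x,np.round(f.fun.reshape(-1,2),1).tolist())
    if cams==["w2"]:P=f.x
s=S["w2"];p=P
L=[(-91,-8,50),(-91,58,50),(-105,-45,36),(-79,-45,36),(-79,-23,36),(-105,-23,36),(-91,-8,5),(-91,58,5),(-117,-52,25),(-117,-16,25),(-62,-52,25),(-62,-16,25),(-93,-8,50),(-93,58,50)]
crop(s,"pics/e_fit.png",140,130,170,130,4.5,proj(s,Tpts(p,L)))
E
python3 fit2.py
```

```text
['w2'] [641.72500163 -44.03597362  -1.18200773] [[0.4, -1.7], [1.8, -0.2], [-0.9, -0.3], [-0.3, -0.3], [-0.5, 0.4], [0.6, -0.3], [-0.9, 2.7]]
['w2', 'top', 'side'] [641.72125337 -43.81556671  -1.18017198] [[0.4, -1.9], [1.8, -0.6], [-0.8, -0.4], [-0.3, -0.4], [-0.4, 0.2], [0.6, -0.5], [-0.9, 2.5], [-0.6, -0.7], [-0.4, 0.6], [-0.2, -0.3], [0.7, -0.2], [0.3, -0.9], [0.3, -0.2], [-1.0, -0.9], [0.3, -0.6], [-0.4, -0.7], [0.5, -1.1], [-0.8, -1.1]]
```

View pics/e_fit.png

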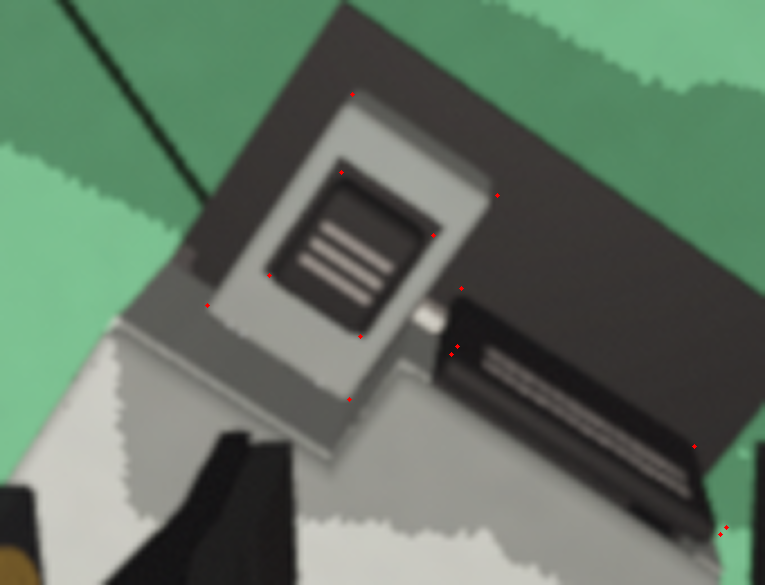

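```bash
python3 - <<'E'
from h import *
import pickle
s=pickle.load(open("w2.pkl","rb"))
T=np.array([596.56,56.01,123.69]);a=np.deg2rad(147.9);x=np.array([np.cos(a),np.sin(a),0]);y=np.array([np.sin(a),-np.cos(a),0]);z=np.array([0,0,-1])
L=[T+sx*x*9.5+sy*y*d+z*19 for sx in(1,-1) for sy in(1,-1) for d in(28.7,43.7)]
pts=proj(s,L);print(np.round(pts*1.5))
crop(s,"pics/f.png",150,190,220,150,3.6,pts)
E
```

```text
[[447. 306.]
 [480. 306.]
 [322. 306.]
 [289. 306.]
 [446. 344.]
 [478. 344.]
 [323. 344.]
 [291. 344.]]
```

View pics/f.png

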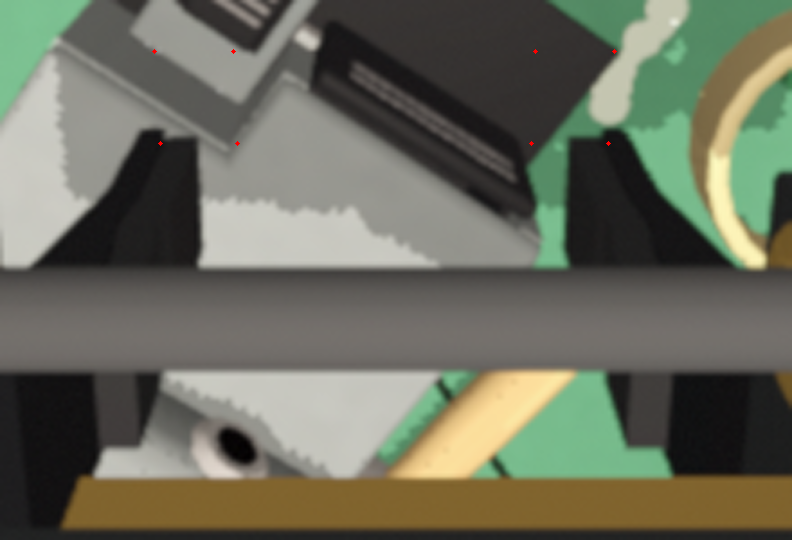

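```bash
python3 - <<'E'
from h import *
import pickle
s=pickle.load(open("w2.pkl","rb"))
T=np.array([596.56,56.01,123.69]);a=np.deg2rad(147.9);x=np.array([np.cos(a),np.sin(a),0]);y=np.array([np.sin(a),-np.cos(a),0]);z=np.array([0,0,-1])
for zz in(19,10,0,-9,-20):
  for xx in (9.5,0,-9.5):
    p=proj(s,[T+x*xx-y*28.7+z*zz,T+x*xx+y*28.7+z*zz]);q=(p-[150,190])*3.6;print(zz,xx,np.round(q).tolist())
c=rot(s);print(c.T@x,c.T@y,c.T@z, c.T@(T-s["origin"]))
im=s["pixels"];print(im[225:285:4,205,:].tolist())
im=cv2.resize(cv2.convertScaleAbs(im[215:300,170:350],alpha=2.5,beta=20),None,fx=4.4,fy=4.4,interpolation=cv2.INTER_CUBIC);cv2.imwrite("pics/g.png",im)
E
```

```text
19 9.5 [[232.0, 50.0], [534.0, 50.0]]
19 0 [[234.0, 96.0], [532.0, 96.0]]
19 -9.5 [[236.0, 142.0], [530.0, 142.0]]
10 9.5 [[226.0, 65.0], [540.0, 65.0]]
10 0 [[228.0, 114.0], [538.0, 114.0]]
10 -9.5 [[230.0, 161.0], [536.0, 161.0]]
0 9.5 [[218.0, 84.0], [548.0, 84.0]]
0 0 [[220.0, 135.0], [546.0, 135.0]]
0 -9.5 [[222.0, 184.0], [543.0, 184.0]]
-9 9.5 [[211.0, 103.0], [556.0, 103.0]]
-9 0 [[213.0, 156.0], [553.0, 156.0]]
-9 -9.5 [[215.0, 207.0], [551.0, 207.0]]
-20 9.5 [[200.0, 128.0], [566.0, 128.0]]
-20 0 [[203.0, 184.0], [563.0, 184.0]]
-20 -9.5 [[206.0, 237.0], [561.0, 237.0]]
[ 4.53021689e-04 -9.58980605e-01 -2.83471327e-01] [9.99999427e-01 1.59495290e-04 1.05854988e-03] [-0.00096992 -0.28347164  0.95898013] [  0.26895948  21.81561044 198.51152205]
[[112, 117, 118], [95, 100, 101], [114, 119, 120], [97, 102, 103], [78, 82, 83], [94, 99, 99], [82, 86, 87], [67, 70, 71], [55, 58, 59], [110, 116, 116], [65, 68, 69], [81, 84, 87], [93, 97, 100], [102, 107, 110], [107, 112, 116]]
```

View pics/g.png

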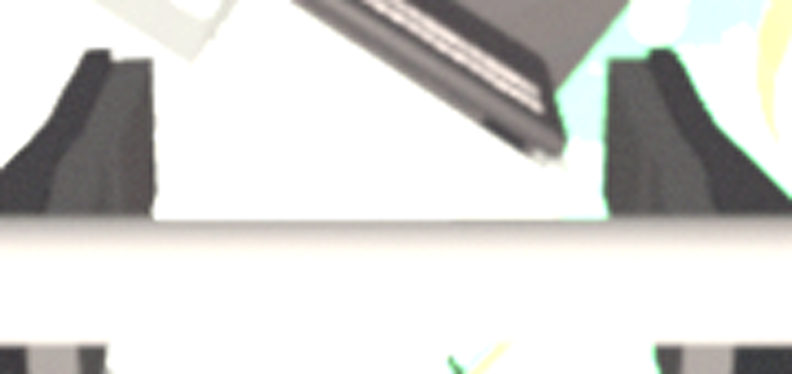

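The wrist view shows the fingers ending about 85 px (in the crop) short of where the nominal tips project. I'll check the tips in the other cameras.

```bash
python3 - <<'E'
from cell import robot
from h import *
import pickle
T=np.array([596.56,56.01,123.69]);a=np.deg2rad(147.9);x=np.array([np.cos(a),np.sin(a),0]);y=np.array([np.sin(a),-np.cos(a),0]);z=np.array([0,0,-1])
L=[T+sy*y*d+z*zz for zz in(19,0) for sy in(1,-1) for d in(28.7,43.7)]
for n in("side","top"):
    s=robot.snapshot(n);pickle.dump(s,open(f"h_{n}.pkl","wb"))
    pts=proj(s,L);print(np.round(pts).tolist())
    m=pts.mean(0).astype(int)
    crop(s,f"pics/h_{n}.png",m[0]-65,m[1]-60,130,100,6,pts)
    crop(s,f"pics/h2_{n}.png",m[0]-65,m[1]-60,130,100,6)
E
```

```text
[[212.0, 190.0], [208.0, 193.0], [226.0, 181.0], [230.0, 179.0], [212.0, 184.0], [208.0, 186.0], [226.0, 175.0], [229.0, 172.0]]
[[223.0, 174.0], [219.0, 172.0], [237.0, 183.0], [241.0, 185.0], [222.0, 173.0], [218.0, 170.0], [237.0, 182.0], [241.0, 184.0]]
```

View pics/h_side.png

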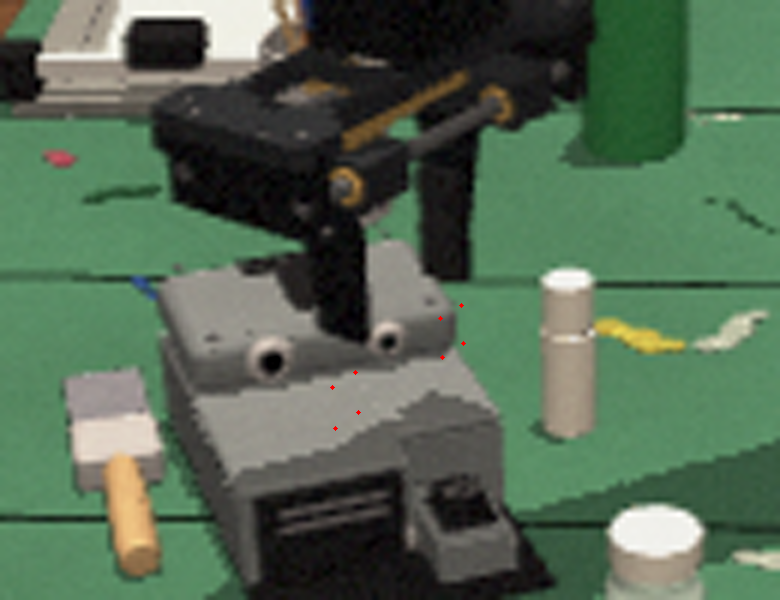

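View pics/h2_side.png

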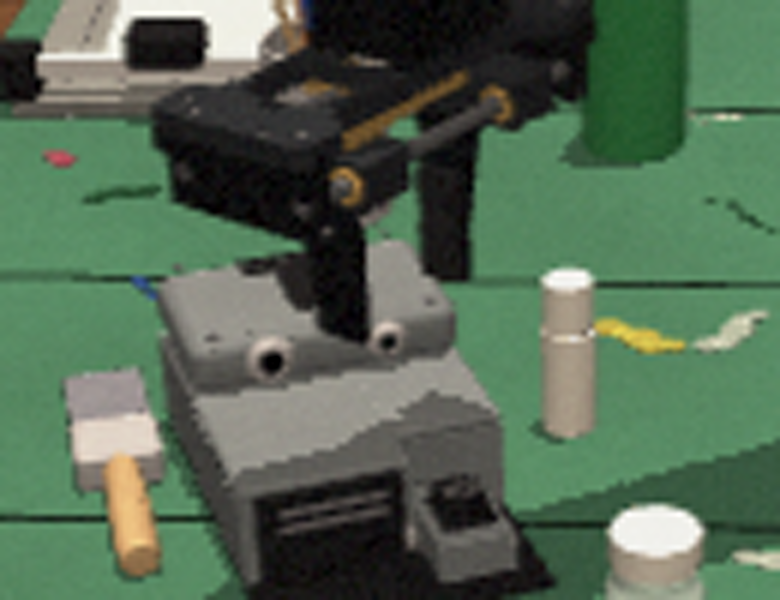

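View pics/h_top.png

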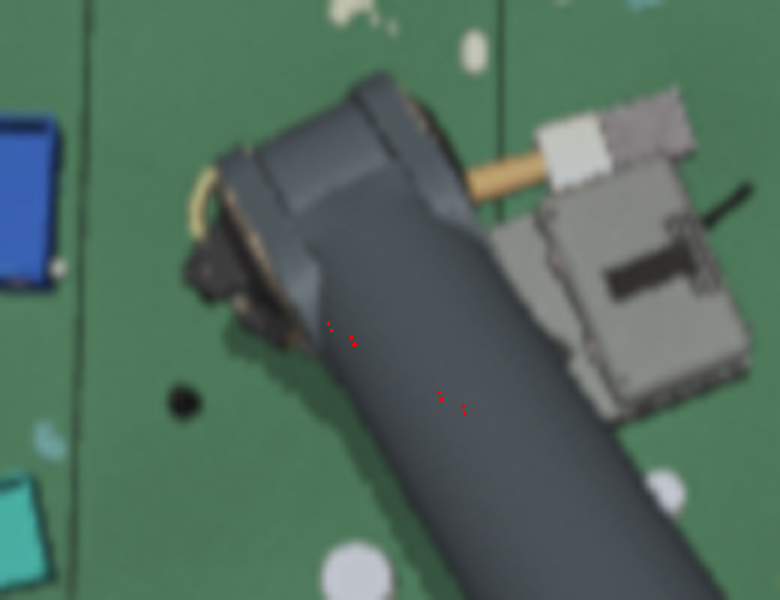

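Both cameras agree. The real fingertips stand about 20 mm behind the reported TCP (z ≈ 144 now), not 19 mm ahead of it. I'll descend part-way on that assumption, with a small lateral correction, and re-check before contact.

```bash
python3 -m jog '[[0,0,0,-0.1,-0.15,3,87],[0,0,0,-0.1,-0.15,6,87],[0,0,0,-0.1,-0.15,8,87],[0,0,0,-0.1,-0.15,8,87],[0,0,0,-0.1,-0.15,8,87],[0,0,0,-0.1,-0.15,8,87],[0,0,0,-0.1,-0.15,8,87]]' 60
python3 - <<'E'
from cell import robot
from h import *
import pickle
o=robot.get_obs();T=o["tool_pos"];print(T,o["time"],o["wrist_force"],o["width"],o["eef_rot"])
q=o["eef_rot"];Rm=R.from_quat(np.r_[q[1:],q[0]]).as_matrix();x,y,z=Rm.T
for n in("wrist","side"):
    s=robot.snapshot(n);pickle.dump(s,open(f"i_{n}.pkl","wb"))
    L=[T+sx*x*9.5+sy*y*d+z*-21 for sx in(1,-1) for sy in(1,-1) for d in(28.7,43.7)]
    pts=proj(s,L)
    if n=="wrist": crop(s,"pics/i_w.png",100,90,310,230,2.5);crop(s,"pics/i_wp.png",130,150,250,120,3,pts)
    else:
        m=pts.mean(0).astype(int);crop(s,"pics/i_s.png",m[0]-55,m[1]-45,110,85,7);crop(s,"pics/i_sp.png",m[0]-55,m[1]-45,110,85,7,pts)
E
```

```text
time: 5.35
tool_pos: [596.9, 54.4, 43.9]
eef_rot: [0.001, 0.276, 0.961, 0.0]
wrist_force: [0.2, 0.1, 0.5]
width: 0.657
[596.86485207  54.35995812  43.85337381] 5.35 [0.17747344 0.10598704 0.53915408] 0.6569030567869593 [1.26152778e-03 2.76291746e-01 9.61072872e-01 4.62550222e-04]
```

View pics/i_w.png

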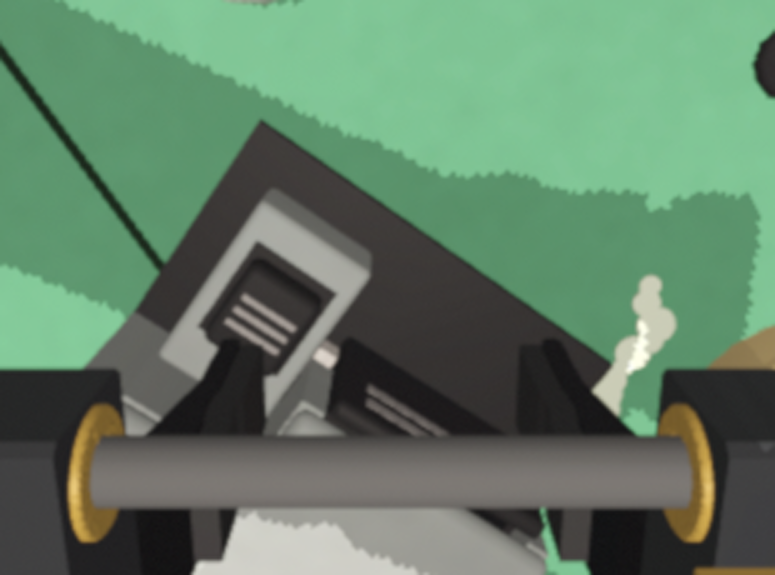

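View pics/i_wp.png

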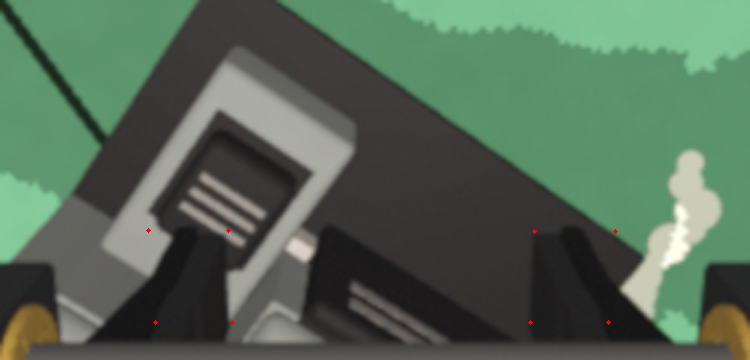

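View pics/i_s.png

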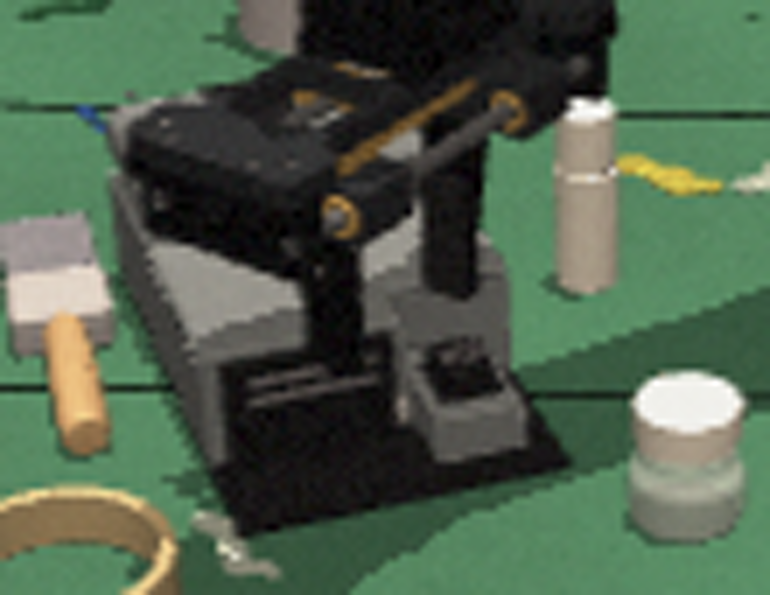

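View pics/i_sp.png

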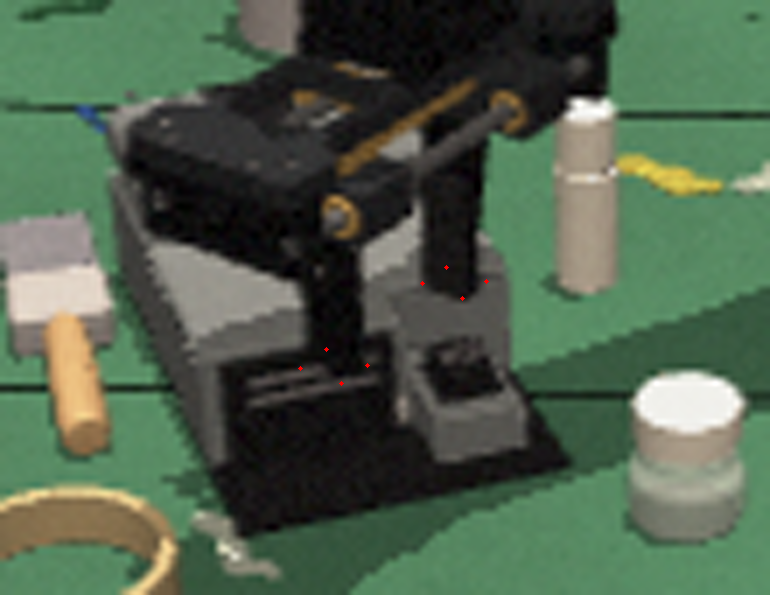

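Tips at 21 mm behind the reported TCP match both pictures. The key finger stands over the key, and the catch finger's inner corner is at sharpener-frame (-117, 25), about 25 mm ahead of the panel. Now I'll lower it to just above the key.

```bash
python3 -m jog '[[0,0,0,0,0,1,87],[0,0,0,0,0,2,87],[0,0,0,0,0,2.3,87],[0,0,0,0,0,2.3,87],[0,0,0,0,0,2.3,87],[0,0,0,0,0,2.3,87]]' 60
python3 - <<'E'
from cell import robot
from h import *
o=robot.get_obs();T=o["tool_pos"];print(T,o["time"],o["wrist_force"],o["width"])
s=robot.snapshot("wrist");crop(s,"pics/j_w.png",100,90,310,230,2.5)
s=robot.snapshot("side");crop(s,"pics/j_s.png",160,160,110,85,7)
E
```

```text
time: 6.05
tool_pos: [596.1, 54.3, 19.6]
eef_rot: [0.0, 0.276, 0.961, 0.0]
wrist_force: [-0.8, 0.2, 0.4]
width: 0.662
[596.07188482  54.26561096  19.56692562] 6.05 [-0.79740923  0.21279903  0.37769561] 0.6616354748237874
```

View pics/j_w.png

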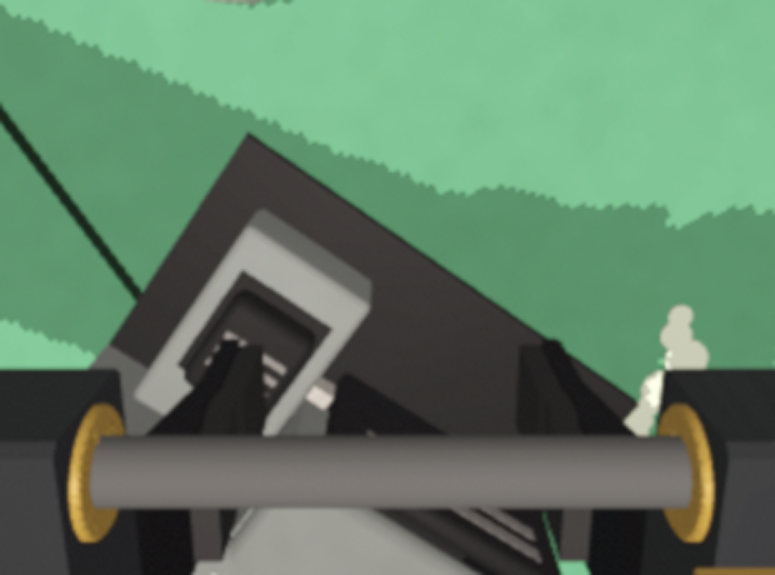

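View pics/j_s.png

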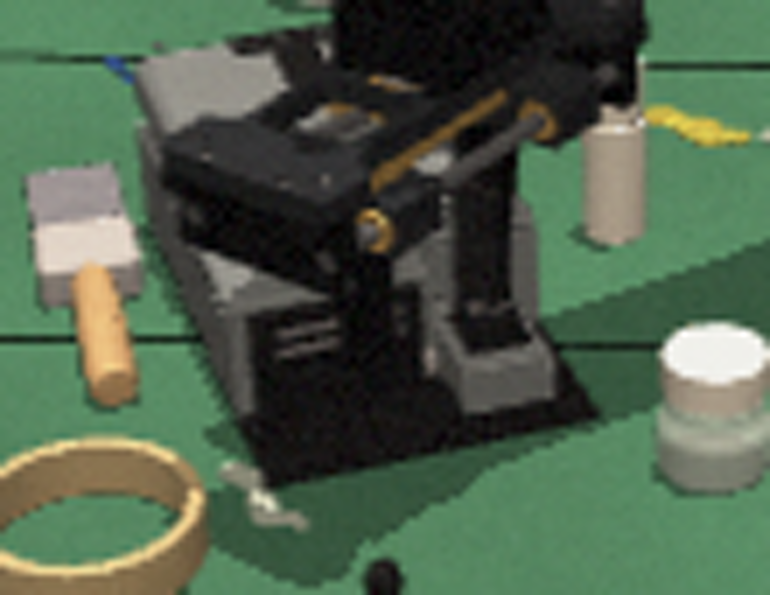

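```bash
for a in 1; do python3 -m jog '[[0,0,0,0,0,0.3,87],[0,0,0,0,0,0.5,87],[0,0,0,0,0,0.6,87],[0,0,0,0,0,0.6,87]]' 60; done
```

```text
time: 6.55
tool_pos: [595.6, 55.7, 13.5]
eef_rot: [-0.0, 0.276, 0.961, 0.001]
wrist_force: [-1.3, 2.4, 1.3]
width: 0.66
```

```bash
python3 -m jog '[[0,0,0,0,0,0.1,87],[0,0,0,0,0,0.15,87],[0,0,0,0,0,0.15,87]]' 60; python3 -c "
from cell import robot
for i in range(1):
    o=robot.get_obs();print(o['tool_pos'],o['wrist_force'],o['wrist_torque'])"
```

```text
time: 6.85
tool_pos: [595.6, 55.7, 12.3]
eef_rot: [-0.0, 0.276, 0.961, 0.001]
wrist_force: [-1.5, 3.6, 4.5]
width: 0.66
[595.62827702  55.66098011  12.25261341] [-1.47238188  3.62010659  4.46966805] [0.88297112 0.29786954 0.08652701]
```

The side force of 3.9 N along the sharpener's -x suggests the drawer has sprung and is resting on the catch finger. I'll check that in the pictures.

```bash
python3 - <<'E'
from cell import robot
from h import *
s=robot.snapshot("wrist");crop(s,"pics/k_w.png",100,90,310,230,2.5)
s=robot.snapshot("side");crop(s,"pics/k_s.png",160,160,110,85,7)
o=robot.get_obs();print(o['time'],o['tool_pos'],o['wrist_force'])
E
```

```text
6.95 [595.59591284  55.61573025  12.21087526] [-2.28148896  4.54291963  4.50158147]
```

View pics/k_w.png

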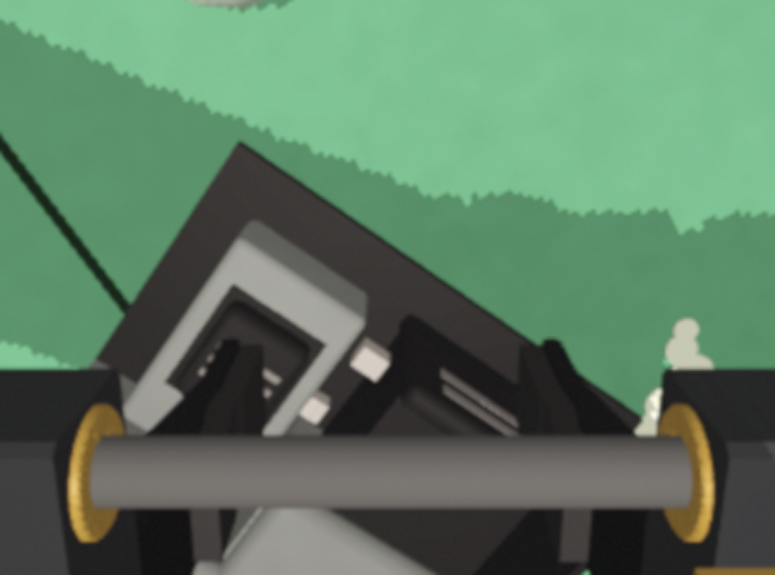

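View pics/k_s.png

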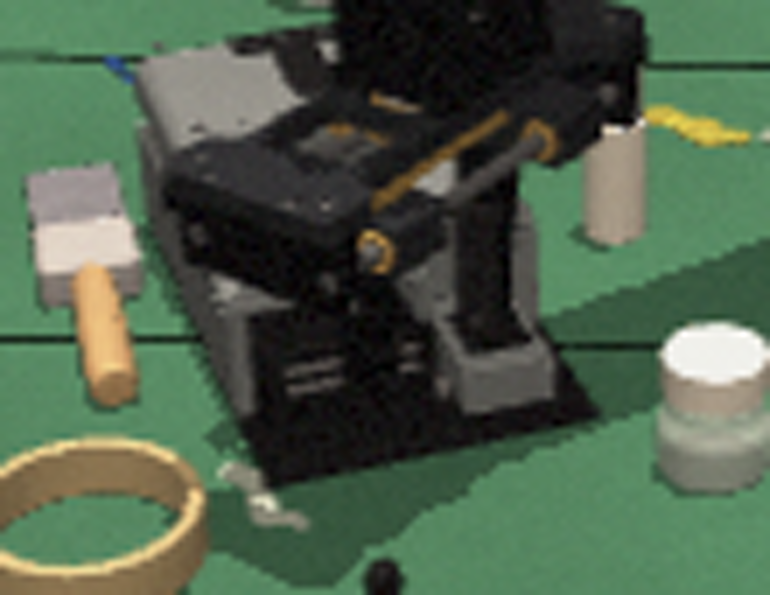

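Caught: the wrist view shows the drawer about 25 mm out against the right-hand finger (at 545,420) with the key still down. Next I'll ease it out along the sharpener's -x, which is tool (0.813, 0.582), at about 12 mm/s.

```bash
python3 -m jog '[[0,0,0,0.1,0.07,0,87],[0,0,0,0.2,0.14,0,87],[0,0,0,0.3,0.21,0,87],[0,0,0,0.4,0.28,0,87],[0,0,0,0.5,0.36,0,87],[0,0,0,0.6,0.43,0,87],[0,0,0,0.7,0.5,0,87],[0,0,0,0.8,0.57,0,87],[0,0,0,0.9,0.64,0,87],[0,0,0,1.0,0.72,0,87],[0,0,0,1.0,0.72,0,87]]' 60
```

```text
time: 8.05
tool_pos: [590.9, 65.7, 11.8]
eef_rot: [-0.0, 0.276, 0.961, -0.0]
wrist_force: [0.1, -0.1, 3.5]
width: 0.657
```

```bash
python3 - <<'E'
from cell import robot
from h import *
s=robot.snapshot("wrist");crop(s,"pics/l_w.png",100,90,310,230,2.5)
import pickle;pickle.dump(s,open("l.pkl","wb"))
o=robot.get_obs();print(o['time'],o['tool_pos'],o['wrist_force'])
E
```

```text
8.1 [590.90399097  65.63830193  11.7659197 ] [-1.26766065  0.00521176  3.5758889 ]
```

View pics/l_w.png

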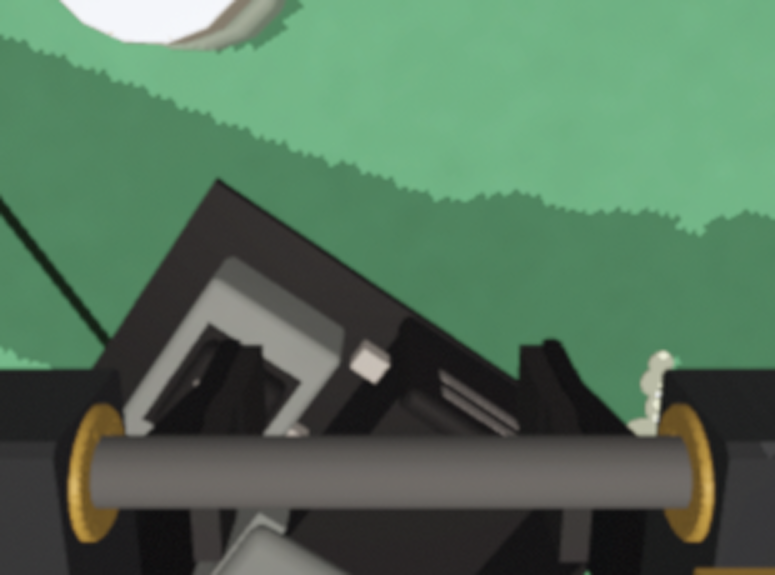

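The drawer is still against the finger; in hand coordinates it has not moved. I'll continue slowly past the end of the spring.

```bash
python3 -m jog '[[0,0,0,0.07,0.05,0,87],[0,0,0,0.14,0.1,0,87],[0,0,0,0.21,0.15,0,87],[0,0,0,0.28,0.2,0,87],[0,0,0,0.35,0.25,0,87],[0,0,0,0.42,0.3,0,87],[0,0,0,0.49,0.35,0,87],[0,0,0,0.49,0.35,0,87]]' 60
python3 - <<'E'
from cell import robot
from h import *
s=robot.snapshot("wrist");crop(s,"pics/m_w.png",100,90,310,230,2.5)
o=robot.get_obs();print(o['time'],o['tool_pos'],o['wrist_force'])
E
```

```text
time: 8.9
tool_pos: [588.8, 71.3, 11.8]
eef_rot: [-0.0, 0.276, 0.961, 0.0]
wrist_force: [1.1, -1.5, 2.7]
width: 0.661
8.95 [588.77057354  71.29308002  11.83592302] [ 0.18533119 -1.04417273  2.4067165 ]
```

View pics/m_w.png

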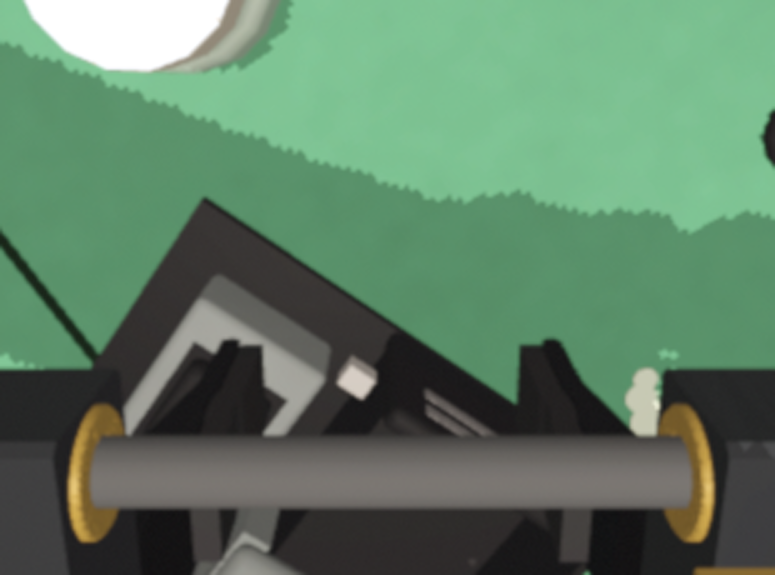

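The drawer has now stayed behind: the panel corner moved from (405,320) to (395,338) in the crop, so the spring is spent and a gap of a few mm has opened. I'll clear a bit more, then lift straight up so the key rises.

```bash
python3 -m jog '[[0,0,0,0.1,0.07,0,87],[0,0,0,0.2,0.14,0,87],[0,0,0,0.25,0.18,-0.1,87],[0,0,0,0.25,0.18,-0.3,87],[0,0,0,0.25,0.18,-0.6,87],[0,0,0,0.25,0.18,-1,87],[0,0,0,0.25,0.18,-2,87],[0,0,0,0.25,0.18,-4,87],[0,0,0,0.25,0.18,-7,87],[0,0,0,0.25,0.18,-11,87],[0,0,0,0.25,0.18,-15,87],[0,0,0,0.25,0.18,-18,87],[0,0,0,0.25,0.18,-18,87],[0,0,0,0.25,0.18,-18,87],[0,0,0,0.25,0.18,-18,87],[0,0,0,0.25,0.18,-18,87]]' 60
python3 - <<'E'
from cell import robot
from h import *
import pickle
p=(641.7,-43.9,-1.1805)
for n in("wrist","side"):
    s=robot.snapshot(n);pickle.dump(s,open(f"n_{n}.pkl","wb"))
    pts=proj(s,Tpts(p,[(-131,-8,50),(-131,58,50),(-131,-8,5),(-131,58,5),(-105,-45,36),(-79,-45,36),(-79,-23,36),(-105,-23,36)]))
    a=(120,80,270,200,2.9) if n=="wrist" else (150,145,130,100,6)
    crop(s,f"pics/n_{n}.png",*a);crop(s,f"pics/np_{n}.png",*a,pts)
o=robot.get_obs();print(o['time'],o['tool_pos'],o['wrist_force'])
E
```

```text
time: 10.55
tool_pos: [586.7, 73.7, 190.4]
eef_rot: [-0.001, 0.276, 0.961, -0.001]
wrist_force: [0.5, -0.1, 0.6]
width: 0.661
10.65 [587.06472394  73.80207922 190.70358161] [-0.27147812  0.27312716  0.54144058]
```

View pics/n_wrist.png

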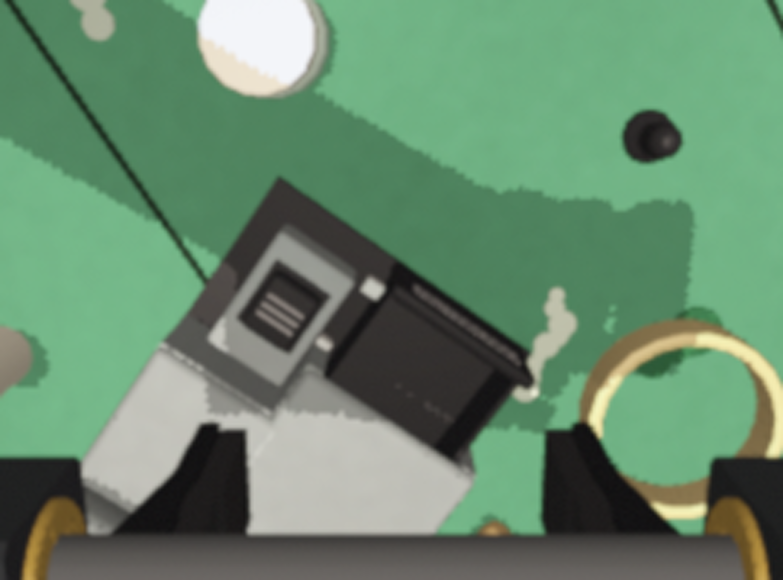

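View pics/np_wrist.png

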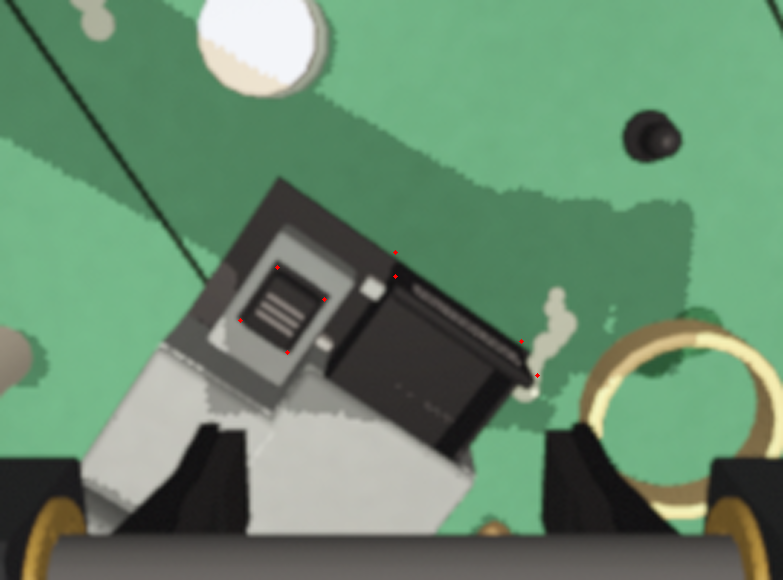

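View pics/np_side.png

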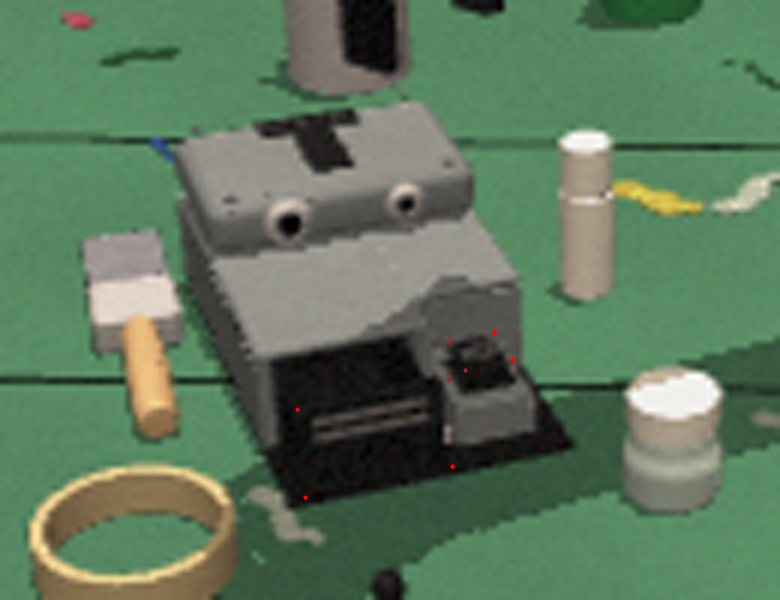

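```bash
python3 - <<'E'
from h import *
import pickle
p=(641.7,-43.9,-1.1805)
s=pickle.load(open("n_wrist.pkl","rb"))
t=dict(s);t["pixels"]=np.clip(s["pixels"].astype(float)*2.6-20,0,255).astype(np.uint8)
L=[(-130,-65,4),(-130,65,4),(-85,-15,53),(-85,65,53)]+[(-x,y,z) for x in(127,131) for y,z in((-8,50),(58,50),(-8,5),(58,5))]
pts=proj(t,Tpts(p,L))
crop(t,"pics/o.png",190,130,140,110,5.6);crop(t,"pics/op.png",190,130,140,110,5.6,pts)
t=pickle.load(open("n_side.pkl","rb"));pts=proj(t,Tpts(p,L));t["pixels"]=np.clip(t["pixels"].astype(float)*3.2-10,0,255).astype(np.uint8)
crop(t,"pics/os.png",185,190,75,50,10);crop(t,"pics/osp.png",185,190,75,50,10,pts)
E
```

```text
(no output)
```

View pics/o.png

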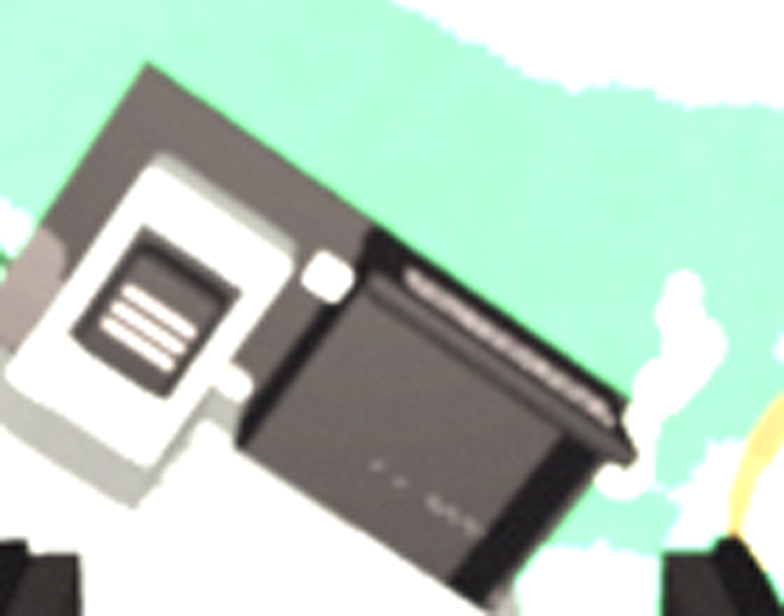

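View pics/op.png

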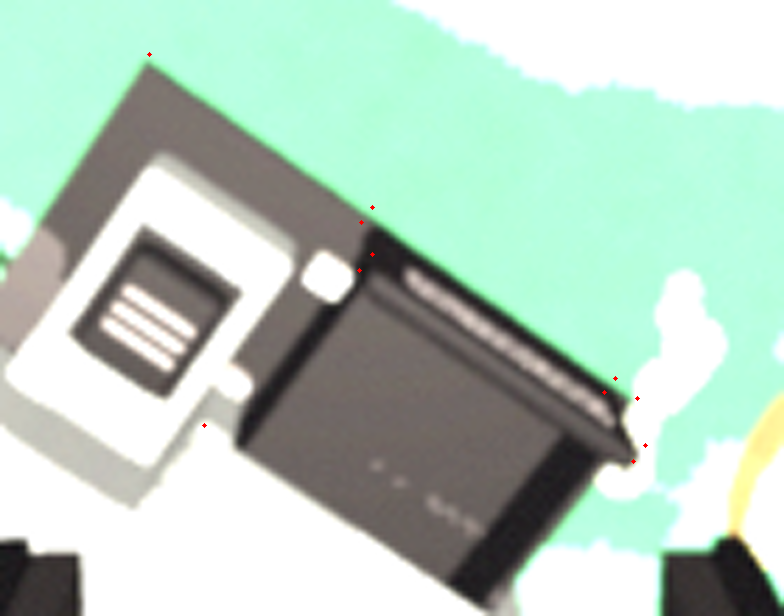

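View pics/os.png

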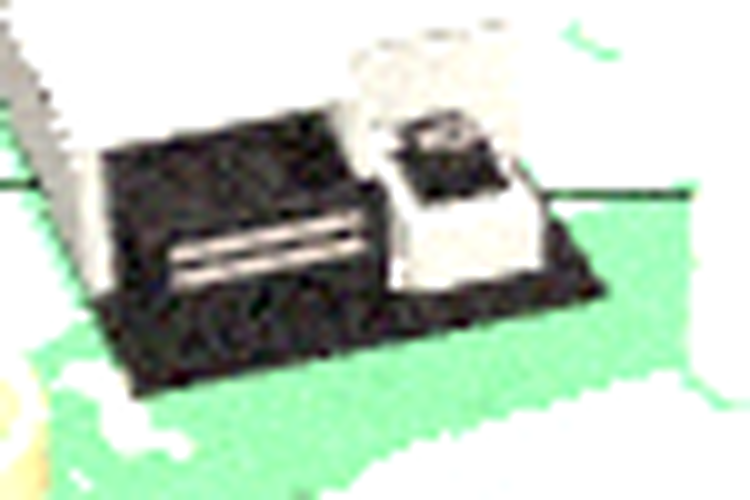

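View pics/osp.png

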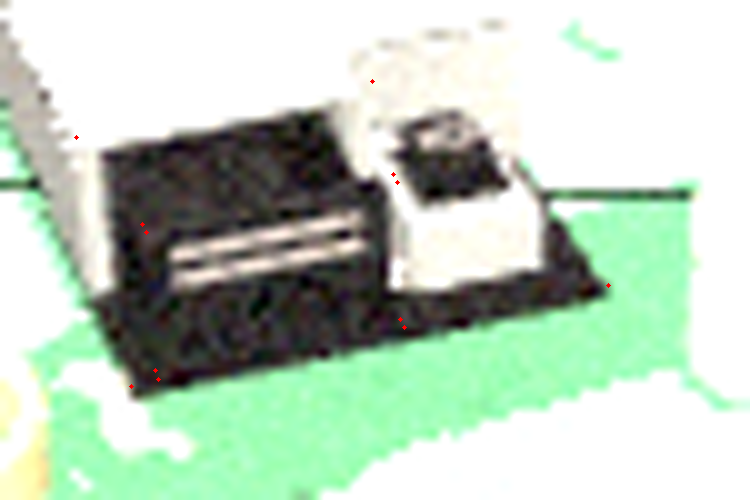

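The panel's foot lies along the sill's front edge (x about -130 to -131) and parallel to it, so the spring is spent. The key top matches its "up" height. Last check: the bystanders, before and after.

```bash
python3 - <<'E'
from h import *
import pickle
a=pickle.load(open("side.pkl","rb"))["pixels"];b=pickle.load(open("n_side.pkl","rb"))["pixels"]
out=np.hstack([a[140:270,130:290],b[140:270,130:290]]);cv2.imwrite("pics/q.png",cv2.resize(out,None,fx=2.5,fy=2.5))
from cell import robot
for t in("jar","glue_stick","pawn","tape_roll","brush"):
  pass
for n,(c,r,w,h) in dict(jar=(248,205,30,30),glue=(238,163,20,38),pawn=(205,238,18,17),brush=(160,180,24,40)).items():
  tpl=a[r:r+h,c:c+w];R_=cv2.matchTemplate(b[r-8:r+h+8,c-8:c+w+8],tpl,cv2.TM_CCOEFF_NORMED);_,v,_,l=cv2.minMaxLoc(R_);print(n,round(v,2),l[0]-8,l[1]-8)
E
```

```text
jar 0.92 0 0
glue 1.0 0 0
pawn 0.89 0 0
brush 1.0 0 0
```

View pics/q.png

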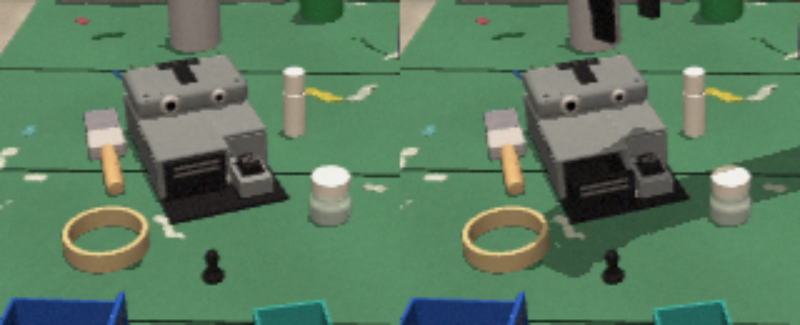

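```bash
python3 -c "
from cell import robot
print(robot.hand_in());print(robot.get_obs()['time'])"
```

```text
the job is handed in; nothing more can be done
None
the job is handed in; nothing more can be done
```

The drawer is part-way out, the key is up, the hand is clear, and the job is handed in at about 10.7 s. One finger pressed the key. With the key still down, the other finger caught the sprung drawer about 25 mm out. I eased it out against that finger at about 12 mm/s, with the key held down, until it stopped following. Then I backed off a few millimetres and lifted straight up.

**Last checks:**
- **Drawer:** it rests parallel to the sill, with the foot of its panel at the sill's front edge, so about 40 mm out and the spring spent.
- **Key:** its top matches the "up" position in the wrist picture.
- **Bystanders:** jar, glue stick, pawn and brush showed no shift by template match. The tape roll I compared only by eye, and the paint bottle, brush can and king I did not check.
- **Forces:** the highest wrist force I read was about 7 N.

**Disagreements:**
- **Fingertips:** they stood about 21 mm behind the reported TCP in both the wrist and side pictures, not 19 mm ahead as described. I worked from the pictures.
- **Sharpener fit:** my fitted pose was off by 2 to 3 mm along the sill in the last wrist picture, so I judged the drawer's position against the visible sill edge.

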